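Point out the gearbox parts in fitting order

TASK

Show the fitter the order in which the parts on the mat go into the gearbox: with the fingertips, point from above at the standing sun gear shaft, then at the ball bearing, and last at the rubber shaft seal (the smaller, thinner black ring, not the thick clamp ring). Each time hold the fingertips still over the middle of the part, about two to three centimetres above its top, for about a second and a half; touch and move nothing, and keep the hand well up when it passes over the other three parts. Finish with the hand still pointing at the shaft seal.

Things in the scene. Friction and masses are not known exactly. Their poses are not given: they have to be found in the camera images.
- mat: fixed flat blue-green assembly mat with a thin white border line, 240 x 380 mm and 4 mm thick, lying on the bench with its long side roughly left to right; the six loose parts stand on it in two rows of three, about 120 mm apart. Origin at the centre of its underside, its x across the short side (away from the robot), y along the long side.
- sun_shaft: FIRST to be pointed at: the sun gear shaft, a slim grey steel shaft standing upright on its small gear, 61 mm tall, 16 mm across the gear, 12 mm across the shaft; the only tall part on the mat, easily toppled. Origin at the centre of its underside, z up; a loose part standing on the mat, its place among the six parts changes from start to start. Its top is 61 mm above the origin.
- bearing: SECOND to be pointed at: the ball bearing, a flat light-coloured ring, 52 mm across and 12 mm high, with a black band between the light inner and outer rings. Origin at the centre of its underside, z up; a loose part standing on the mat, its place among the six parts changes from start to start. Its top is 12 mm above the origin.
- shaft_seal: THIRD to be pointed at: the rubber shaft seal, a thin black ring, 45 mm across and 8 mm high, with a lighter inner edge. Origin at the centre of its underside, z up; a loose part standing on the mat, its place among the six parts changes from start to start. Its top is 8 mm above the origin.
- clamp_ring: bystander that looks like the seal: the thick black clamp ring, 68 mm across and 16 mm high; not to be pointed at. Origin at the centre of its underside, z up; a loose part standing on the mat, its place among the six parts changes from start to start. 
- large_gear: bystander: plain grey planet gear, 34 mm across and 14 mm high; not to be pointed at. Origin at the centre of its underside, z up; a loose part standing on the mat, its place among the six parts changes from start to start. 
- bushed_gear: bystander: grey planet gear with a bronze bush in its bore, 26 mm across and 16 mm high; not to be pointed at. Origin at the centre of its underside, z up; a loose part standing on the mat, its place among the six parts changes from start to start. 
Mind the look-alikes: they are no part of the job. Leave any pink or red look-alike of the shaft_seal alone. What is shaped like the bearing but pink is not meant.

How it is judged:
By the outcome, as a careful person would: the job done as asked, in the order asked, and still so for the second after the job is handed in, with the robot touching nothing.
It also fails if it takes over 48 s, if anything falls off the work surface, if the arm or the gripper's body presses on something with over 40 N, if the wrist force passes 120 N, or if a joint passes its speed limit or range.

ROBOT

A 6-joint arm with a two-finger parallel gripper is mounted at the origin on a cart in front of the work surface, level with it; the furniture and walls round the work are solid. World frame = base frame: x ahead of the robot, y to its left, z up, the work surface at z = 0. Lengths are in mm, angles in rad, forces in N, time in s.
With the tool pointing down it reaches from about 425 to 925 mm from the base axis. Payload 12.5 kg.
Tool frame: the origin (TCP) lies at the very end of the fingers, on their centre line; the grasp point (between the pads) lies 19 mm behind it; z points along the fingers, y is the line along which they close (so a half turn about z gives the same grasp; the last joint's range is limited). The gripper opens to 85 mm and grips with 20 to 120 N. Pads are 22 mm wide; open, the fingers measure 114 mm over their backs; the gripper's body (76 mm by 85 mm) begins 54 mm behind the grasp point. The pads swing forward as they close: fully open they stand 13 mm farther back than shut.
Start: joints at [1.037, 0.491, 1.559, -0, 1.092, -0.106], TCP at [259.28, 568.702, 205.327] pointing down, gripper open.
Joint ranges: [-3.1, 3.1], [-0.84, 2.19], [0.05, 2.79], [-1.13, 4.28], [0.06, 2.93], [-2.69, 2.69]. Speed limits (rad/s): [2.22, 2.22, 2.79, 3.14, 3.14, 3.14].

INTERFACE

Orientations are given as a rotation vector (axis times angle).
In Python, from station import monitor, cams, workorder gives the robot as it stands. The module is installed in compiled form; this text tells all that it offers.
- The arm moves only by the shell command python3 -m jog 'ROWS' [OPENING]. ROWS is JSON, a list of rows, each a list of 2 entries, a list of its own where there are three numbers: the shift along the tool's x, y, z in mm, then the turn, a rotation vector about the tool's x, y, z in degrees. A call has 1 to 12 rows; each row shifts and turns the commanded pose from where the row before left it, along the tool's axes as they then stand; what a row does not reach is not made up. A row lasts 1/8 s, in which the tool goes at most 62.5 mm and 10.7 degrees, less where a joint would pass 70% of its speed; a pose out of reach is approached as far as the arm can. A call with a gripper value outside its range is refused whole. OPENING is the opening, from 0 (shut) to 1 (fully open), set as the call begins (- or left out, the last holds). The fingers move at their own pace and stop on an object; the grip force is fixed at half the most. Time passes only in rows, so rows that do not move let the fingers close. It gives the time, the measured TCP pose, the force, the opening and the grip force at its end, in the units of the state.
- monitor.sense(): the state, without advancing time (a new reading comes with each control period).
- cams.snapshot(name): name is "scene" or "top" or "wrist"; returns a dict with "frame" (480x640x3 uint8, red, green, blue), "intrinsics" (3x3 intrinsics, pixels), "extrinsics" (4x4, takes a point from world to camera coordinates). Camera axes: x right, y down, z forward; pixel columns grow to the right and rows downward; lengths in mm; the calibration is good to about 2 mm. A picture is of the moment at which its call begins. There is no depth.
- workorder.sign_off(): hands the job in; it is judged then, once.
The state is a dict: "t": time; "joint_pos": joint angles; "qvel": joint speeds; "joint_efforts": joint torques, N m; "position": TCP position; "eef_rot": TCP orientation; "force": force on the tool from outside, world axes, zero at the start; "ft_torque": the same for the moment, N m; "gripper_width": finger opening in mm; "finger_force": force on a finger pad.
Only numpy, scipy, OpenCV 4.12 (cv2) and the standard library are available. Lean on these libraries where they do the work, as an engineer would, in place of code of your own. Each camera call takes 0.05 s, during which the arm holds its last target. There are 200 camera calls.

## Working session

There is one attempt and no reset: what is moved stays moved. The work goes in short steps, Python scripts to look and compute and a shell command to move; the robot and the scene stay as the last step left them, time stands still between calls to the robot, and variables do not carry over. Pictures are saved under pics/ and viewed, at most 10 in all, crops included, and the job is handed in when it is done.

```bash
mkdir -p pics
python3 - <<'E'
from station import monitor,cams
import cv2,numpy as np
s=monitor.sense();print({k:np.round(s[k],3).tolist() for k in('t','position','eef_rot','gripper_width')})
for n in("top","scene"):
    d=cams.snapshot(n);cv2.imwrite(f"pics/{n}0.png",d["frame"][:,:,::-1]);np.savez(f"{n}0.npz",**d)
    print(np.round(d["intrinsics"],1).tolist(),np.round(d["extrinsics"],3).tolist())
E
```

```text
{'t': 0.0, 'position': [259.146, 568.458, 204.72], 'eef_rot': [-0.667, -3.07, 0.002], 'gripper_width': 85.45}
[[620.6, 0.0, 316.7], [0.0, 620.6, 239.0], [0.0, 0.0, 1.0]] [[0.012, -1.0, 0.024, 48.415], [-0.997, -0.014, -0.078, 585.346], [0.079, -0.023, -0.997, 1031.669], [0.0, 0.0, 0.0, 1.0]]
[[466.9, 0.0, 315.0], [0.0, 466.9, 244.2], [0.0, 0.0, 1.0]] [[0.797, -0.604, -0.011, -439.491], [-0.457, -0.59, -0.665, 340.595], [0.395, 0.535, -0.747, 620.819], [0.0, 0.0, 0.0, 1.0]]
```

View pics/top0.png

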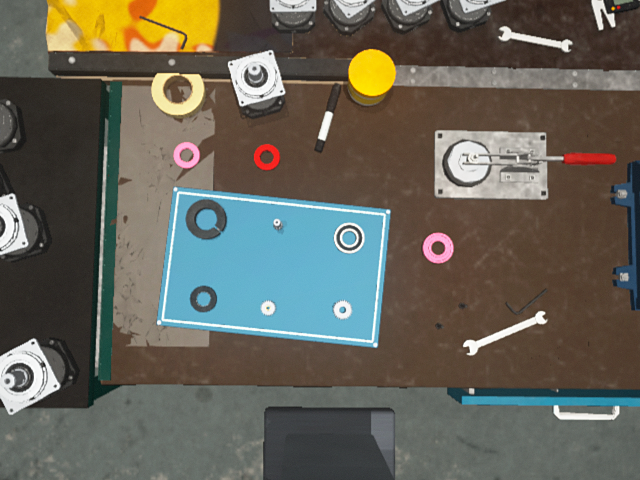

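View pics/scene0.png

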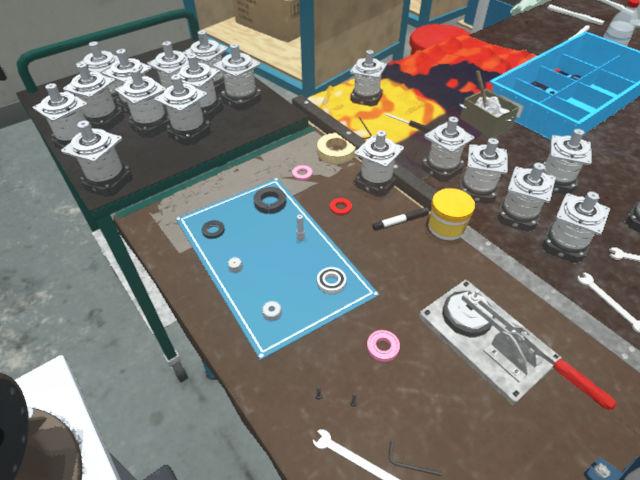

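The top view shows the clamp ring at about (207,219), shaft at (278,224), bearing at (349,237) and seal at (203,298). The two gears are at (268,308) and (342,309). The pink and red rings lie off the mat. I'll enlarge the three targets next.

```bash
cat > h.py <<'E'
import numpy as np
def back(d,u,v,z):
    R,t=d["extrinsics"][:3,:3],d["extrinsics"][:3,3]
    c=-R.T@t; r=R.T@np.linalg.solve(d["intrinsics"],[u,v,1.])
    return c+r*(z-c[2])/r[2]
E
python3 - <<'E'
import cv2,numpy as np
a=cv2.imread("pics/top0.png");b=cv2.imread("pics/scene0.png")
f=lambda im,u,v:cv2.resize(im[v-20:v+20,u-20:u+20],(260,260),interpolation=cv2.INTER_CUBIC)
cv2.imwrite("pics/crop.png",np.vstack([np.hstack([f(a,278,225),f(a,349,237),f(a,203,298)]),np.hstack([f(b,300,228),f(b,332,280),f(b,213,229)])]))
E
```

```text
(no output)
```

View pics/crop.png

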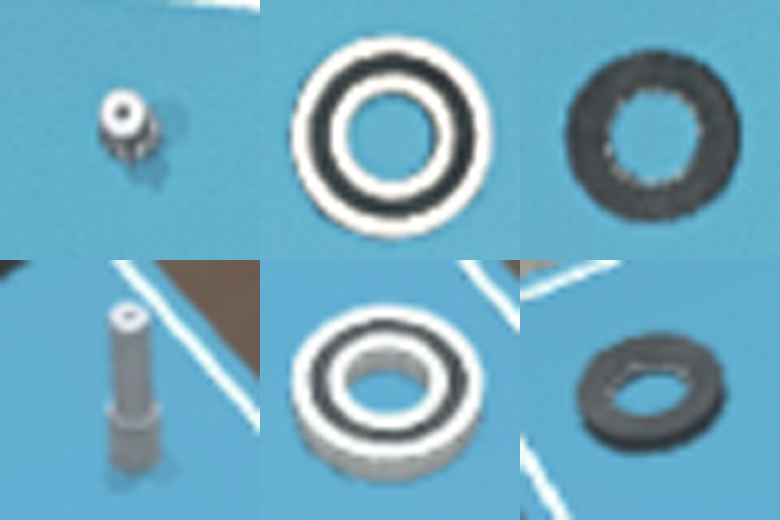

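The crop gives these top-face centres. In the top view: shaft (276.5,222.0), bearing (348.9,237.7), seal (203.2,298.3). In the scene view: (299.4,216.4), (331.3,278.2), (212.7,227.8).

Run:
```python
import numpy as np
from h import back
from station import monitor
from scipy.spatial.transform import Rotation as Ro
T,S=np.load("top0.npz"),np.load("scene0.npz")
s=monitor.sense();R=Ro.from_rotvec(s["eef_rot"]).as_matrix();print(np.round(R,3).tolist())
p=np.array(s["position"]);
for n,a,b,z in(("shaft",(276.5,222),(299.4,216.4),65),("bearing",(348.9,237.7),(331.3,278.2),16),("seal",(203.2,298.3),(212.7,227.8),12)):
    A,B=back(T,*a,z),back(S,*b,z);print(n,A.round(1),B.round(1),np.hypot(*A[:2]).round())
for n,u,v,z in(("clamp",207,219,20),("bushed",268,308,20),("gear",342,309,18)):print(n,back(T,u,v,z).round(0))
for e in (207.1-19.5*1,):pass
print("diam",[np.linalg.norm(back(T,u,v,z)-back(T,u2,v,z)).round(1) for u,u2,v,z in((333.4,364.4,237.7,16),(189.7,216.7,298.3,12))])
```

```text
[[-0.91, 0.415, -0.001], [0.415, 0.91, -0.001], [0.0, -0.001, -1.0]]
shaft [608.1 123.1  65. ] [607.9 121.4  65. ] 620.0
bearing [588.1   1.   16. ] [588.4  -0.6  16. ] 588.0
seal [481.9 247.1  12. ] [481.6 246.   12. ] 542.0
clamp [616. 243.  20.]
bushed [467. 137.  20.]
gear [467.  12.  18.]
diam [np.float64(53.1), np.float64(45.6)]
```

The two cameras agree to within 2 mm, and the sizes and 120 mm pitch fit. Targets are shaft (608,122), bearing (588,0) and seal (482,246.5). I'll close the fingers and travel high.

```bash
cat > go.py <<'E'
import sys,numpy as np
from station import monitor
from scipy.spatial.transform import Rotation as Ro
s=monitor.sense();R=Ro.from_rotvec(s["eef_rot"]).as_matrix()
print(round(s["t"],2),np.round(s["position"],1),"tilt",np.round(R[:,2],3),"w",round(float(s["gripper_width"]),1),"F",np.round(s["force"],1),"qv",np.abs(s["qvel"]).max().round(3))
if len(sys.argv)>1: print("tool shift",np.round(R.T@(np.array([float(v) for v in sys.argv[1:4]])-s["position"]),1))
E
python3 -m jog '[[[-10,-5,0],[0,0,0]],[[-25,-13,0],[0,0,0]],[[-36,-19,0],[0,0,0]],[[-36,-19,0],[0,0,0]],[[-36,-19,0],[0,0,0]],[[-36,-19,0],[0,0,0]],[[-36,-19,0],[0,0,0]],[[-36,-19,0],[0,0,0]],[[-36,-19,0],[0,0,0]],[[-36,-19,0],[0,0,0]],[[-25,-13,0],[0,0,0]],[[-10,-5,0],[0,0,0]]]' 0; python3 go.py 608 122.3 205
```

```text
t: 1.6
position: [507.7, 247.5, 205.2]
eef_rot: [-0.67, -3.069, 0.0]
force: [-0.0, -0.1, -0.9]
gripper_width: -0.2
finger_force: 0.0
1.6 [507.7 247.5 205.2] tilt [-0. -0. -1.] w -0.2 F [-0.  -0.1 -0.9] qv 0.135
tool shift [-143.4  -72.     0.2]
```

```bash
python3 -m jog '[[[-15,-8,0],[0,0,0]],[[-30,-15,0],[0,0,0]],[[-36,-18,0],[0,0,0]],[[-32,-16,0],[0,0,0]],[[-20,-10,0],[0,0,0]],[[-10,-5,0],[0,0,0]],[[0,0,20],[0,0,0]],[[0,0,25],[0,0,0]],[[0,0,20],[0,0,0]],[[0,0,10],[0,0,0]],[[0,0,0],[0,0,0]],[[0,0,0],[0,0,0]]]'; python3 go.py 608 122.3 90
python3 - <<'E'
from station import cams
import cv2,numpy as np
a=[cams.snapshot(n)["frame"][:,:,::-1] for n in("scene","wrist")]
cv2.imwrite("pics/s1.png",np.hstack([cv2.resize(a[0][150:350,180:420],(480,400)),cv2.resize(a[1],(320,400))]))
E
```

```text
t: 3.1
position: [607.6, 124.5, 131.1]
eef_rot: [0.666, 3.069, 0.001]
force: [-1.0, -0.7, 0.7]
gripper_width: 0.1
finger_force: 0.0
3.1 [607.6 124.5 131.1] tilt [ 0.001  0.    -1.   ] w 0.1 F [-1.  -0.7  0.7] qv 0.004
tool shift [-1.3 -1.9 41.1]
```

View pics/s1.png

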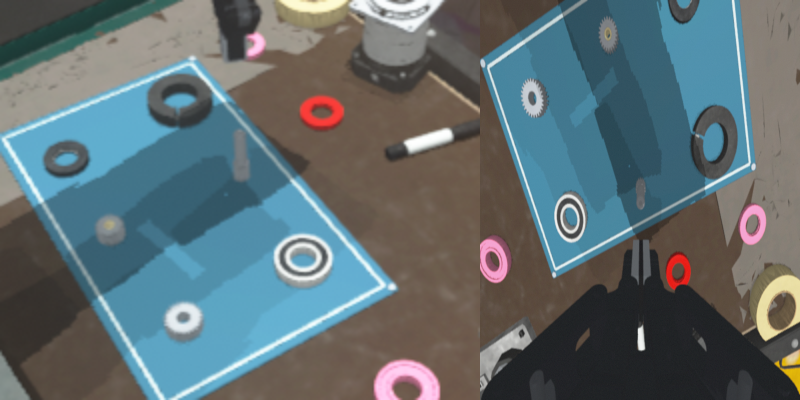

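The scene view shows the fingertips at about (296,177), directly above the shaft's top at (299,216). In the wrist view the shaft is in line with the fingers. I'll go down to 25 mm above it and hold.

```bash
python3 -m jog '[[[-1,-1,10],[0,0,0]],[[0,-1,14],[0,0,0]],[[0,0,10],[0,0,0]],[[0,0,6],[0,0,0]],[[0,0,0],[0,0,0]],[[0,0,0],[0,0,0]]]'; python3 go.py 608 122.3 90
python3 - <<'E'
from station import cams
import cv2,numpy as np
from h import back
S=np.load("scene0.npz")
K,E=S["intrinsics"],S["extrinsics"]
q=K@(E@np.array([608,122.3,90,1]))[:3];print(q[:2]/q[2])
a=[cams.snapshot(n)["frame"][:,:,::-1] for n in("scene","top")]
cv2.imwrite("pics/s2.png",np.hstack([cv2.resize(a[0][160:260,250:350],(400,400)),cv2.resize(a[1][170:270,230:330],(400,400))]))
E
```

```text
t: 3.95
position: [607.5, 122.1, 90.6]
eef_rot: [0.667, 3.07, 0.0]
force: [-0.8, 0.4, -0.1]
gripper_width: -0.2
finger_force: 0.0
3.95 [607.5 122.1  90.6] tilt [ 0.  0. -1.] w -0.2 F [-0.8  0.4 -0.1] qv 0.006
tool shift [-0.3  0.4  0.6]
[298.64761059 206.45203364]
```

View pics/s2.png

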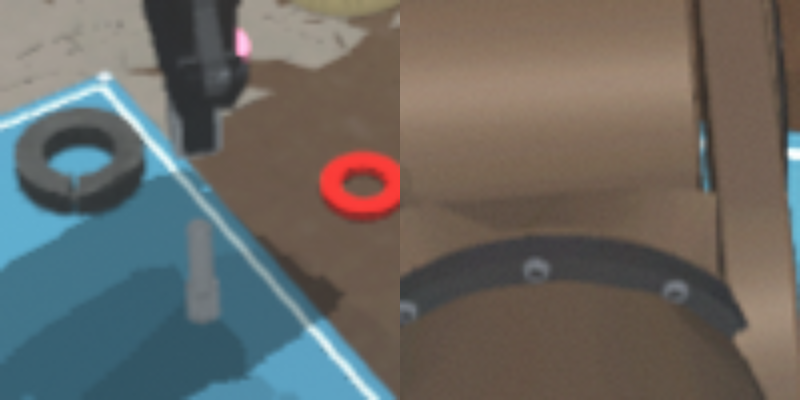

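The fingertip appears at scene (299.5,199), while (608,122,90) should project to row 206. That could be up to about 19 mm higher than reported. I'll check it with a close-up and the wrist camera.

Run:
```python
from station import cams,monitor
import cv2,numpy as np
p=np.array(monitor.sense()["position"])
out=[]
for n in("scene","wrist"):
    d=cams.snapshot(n);im=d["frame"][:,:,::-1].copy();np.savez(n+"1.npz",**d)
    K,E=d["intrinsics"],d["extrinsics"]
    def pr(q):
        c=K@(E@np.append(q,1))[:3];return c[:2]/c[2]
    print(n,"tcp",pr(p).round(1),"19mm up",pr(p+[0,0,19]).round(1),"shafttop",pr(np.array([608,122.3,65])).round(1),"foot",pr(np.array([608,122.3,4])).round(1),"per 10mm up",(pr(p+[0,0,10])-pr(p)).round(1))
    c=pr(p).round().astype(int);h=25 if n=="scene" else 60
    x0,y0=max(0,min(640-2*h,c[0]-h)),max(0,min(480-2*h,c[1]-h));print("crop origin",x0,y0,"scale",400/(2*h))
    o=cv2.resize(im[y0:y0+2*h,x0:x0+2*h],(400,400),interpolation=cv2.INTER_CUBIC)
    f=400/(2*h);g=((pr(p)-[x0,y0]+.5)*f).astype(int);cv2.drawMarker(o,tuple(int(v) for v in g),(0,255,255),cv2.MARKER_CROSS,16,1)
    out.append(o)
cv2.imwrite("pics/s3.png",np.hstack(out))
```

```text
scene tcp [298.5 206.3] 19mm up [298.1 198.7] shafttop [299.1 216.1] foot [300.3 238. ] per 10mm up [-0.2 -4. ]
crop origin 273 181 scale 8.0
wrist tcp [322.  282.3] 19mm up [322.  299.4] shafttop [322.6 264.5] foot [322.3 234.3] per 10mm up [0.  8.5]
crop origin 262 222 scale 3.3333333333333335
```

View pics/s3.png

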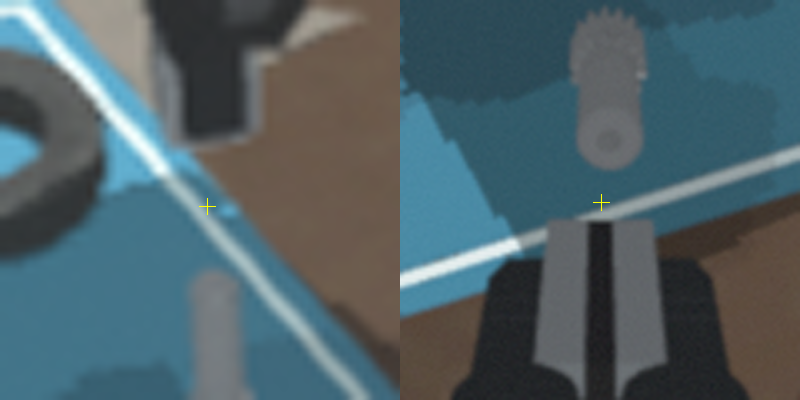

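The scene tip edge is at about row 199, with corners near (296,199.5) and (305,198). The wrist tip edge is at row 288.5, columns 305–339. I'll compare those with predicted fingertip corners at several heights.

Run:
```python
from station import monitor
import numpy as np
from scipy.spatial.transform import Rotation as Ro
s=monitor.sense();p=np.array(s["position"]);R=Ro.from_rotvec(s["eef_rot"]).as_matrix()
for n in("scene","wrist"):
    d=np.load(n+"1.npz");K,E=d["intrinsics"],d["extrinsics"]
    print(n,"cam in tool",(R.T@(-E[:3,:3].T@E[:3,3]-p)).round(0))
    for h in(0,10,20):
        o=[]
        for x in(-11,11):
            for y in(-12,12):
                c=K@(E@np.append(p+R@[x,y,-h],1))[:3];o.append(((x,y),(c[:2]/c[2]).round(1).tolist()))
        print(h,o)
```

```text
scene cam in tool [ 100. -616. -595.]
0 [((-11, -12), [305.7, 209.9]), ((-11, 12), [303.0, 201.1]), ((11, -12), [293.8, 211.8]), ((11, 12), [291.4, 203.0])]
10 [((-11, -12), [305.5, 205.9]), ((-11, 12), [302.8, 197.1]), ((11, -12), [293.6, 207.8]), ((11, 12), [291.1, 199.0])]
20 [((-11, -12), [305.4, 201.8]), ((-11, 12), [302.7, 193.1]), ((11, -12), [293.3, 203.8]), ((11, 12), [290.8, 195.0])]
wrist cam in tool [  76.   -0. -169.]
0 [((-11, -12), [298.8, 301.5]), ((-11, 12), [344.9, 301.6]), ((11, -12), [298.0, 262.0]), ((11, 12), [345.8, 262.0])]
10 [((-11, -12), [297.6, 310.9]), ((-11, 12), [346.2, 311.0]), ((11, -12), [296.7, 269.6]), ((11, 12), [347.1, 269.6])]
20 [((-11, -12), [296.2, 321.4]), ((-11, 12), [347.6, 321.4]), ((11, -12), [295.2, 278.0]), ((11, 12), [348.6, 278.0])]
```

The corners fit tips about 25 mm above the reported TCP, not at it. To see whether the whole hand or only the fingers are offset, I'll compare the body with its stated place, 73 mm behind the TCP.

Run:
```python
from station import monitor
import cv2,numpy as np
from scipy.spatial.transform import Rotation as Ro
s=monitor.sense();p=np.array(s["position"]);R=Ro.from_rotvec(s["eef_rot"]).as_matrix()
out=[]
for n,(x0,y0,w) in(("scene",(245,120,100)),("wrist",(200,240,240))):
    d=np.load(n+"1.npz");K,E=d["intrinsics"],d["extrinsics"];f=400/w
    im=cv2.resize(d["frame"][y0:y0+w,x0:x0+w,::-1],(400,400),interpolation=cv2.INTER_CUBIC)
    im=np.clip(im.astype(float)*1.8,0,255).astype(np.uint8)
    for h,col in((0,(0,255,255)),(26,(0,255,0)),(73,(0,0,255)),(99,(255,0,255))):
        x,y=(11,7) if h<50 else (38,42)
        P=[(a,b,-h) for a,b in((x,y),(x,-y),(-x,-y),(-x,y))]
        q=[]
        for t in P:
            c=K@(E@np.append(p+R@t,1))[:3];q.append(((c[:2]/c[2]-[x0,y0]+.5)*f))
        cv2.polylines(im,[np.int32(q)],True,col,1)
    out.append(im)
cv2.imwrite("pics/s4.png",np.hstack(out))
```

```text
(no output)
```

View pics/s4.png

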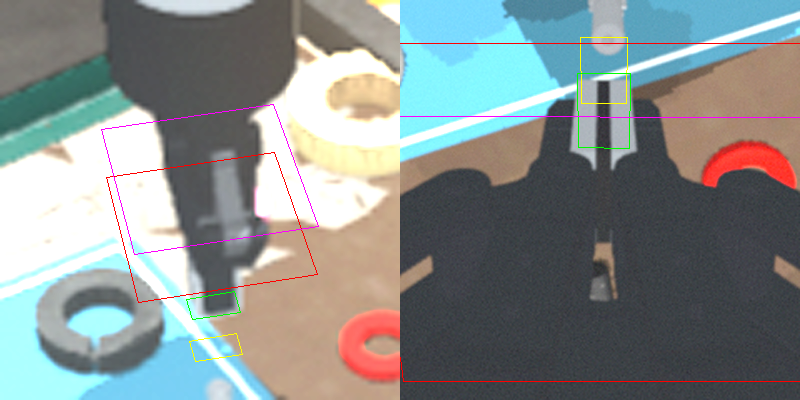

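The visible fingertips and the hand both sit about 26 mm farther back than the reported TCP. I'll finish this hold, then rise and open the fingers to see whether the picture follows the 13 mm swing described.

```bash
python3 -m jog '[[[0,0,0],[0,0,0]],[[0,0,0],[0,0,0]],[[0,0,0],[0,0,0]],[[0,0,0],[0,0,0]],[[0,0,0],[0,0,0]],[[0,0,0],[0,0,0]],[[0,0,0],[0,0,0]],[[0,0,0],[0,0,0]],[[0,0,0],[0,0,0]],[[0,0,0],[0,0,0]],[[0,0,0],[0,0,0]],[[0,0,0],[0,0,0]]]' >/dev/null
python3 -m jog '[[[0,0,-10],[0,0,0]],[[0,0,-20],[0,0,0]],[[0,0,-20],[0,0,0]],[[0,0,-10],[0,0,0]],[[0,0,0],[0,0,0]],[[0,0,0],[0,0,0]],[[0,0,0],[0,0,0]],[[0,0,0],[0,0,0]]]' 1; python3 go.py
python3 - <<'E'
from station import monitor,cams
import cv2,numpy as np
from scipy.spatial.transform import Rotation as Ro
s=monitor.sense();p=np.array(s["position"]);R=Ro.from_rotvec(s["eef_rot"]).as_matrix()
out=[]
for n,(x0,y0,w) in(("scene",(245,100,110)),("wrist",(120,180,400))):
    d=cams.snapshot(n);K,E=d["intrinsics"],d["extrinsics"]
    im=d["frame"][y0:y0+w,x0:x0+w,::-1];w2=im.shape[1];f=400/w2
    im=cv2.resize(im,None,fx=f,fy=f,interpolation=cv2.INTER_CUBIC);im=im[:400];im=cv2.copyMakeBorder(im,0,400-im.shape[0],0,0,0)
    im=np.clip(im.astype(float)*1.8,0,255).astype(np.uint8)
    for h,col in((13,(0,255,255)),(39,(0,255,0))):
      for sg in(-1,1):
        q=[]
        for a,b in((11,42.5),(-11,42.5),(-11,57),(11,57)):
            c=K@(E@np.append(p+R@[a,sg*b,-h],1))[:3];q.append(((c[:2]/c[2]-[x0,y0]+.5)*f))
        cv2.polylines(im,[np.int32(q)],True,col,1)
    out.append(im)
cv2.imwrite("pics/s5.png",np.hstack(out))
E
```

```text
t: 6.65
position: [607.2, 122.0, 149.8]
eef_rot: [-0.667, -3.069, 0.0]
force: [-0.4, -0.1, 0.2]
gripper_width: 85.1
finger_force: 0.0
6.65 [607.2 122.  149.8] tilt [-0.001 -0.    -1.   ] w 85.1 F [-0.4 -0.1  0.2] qv 0.002
```

View pics/s5.png

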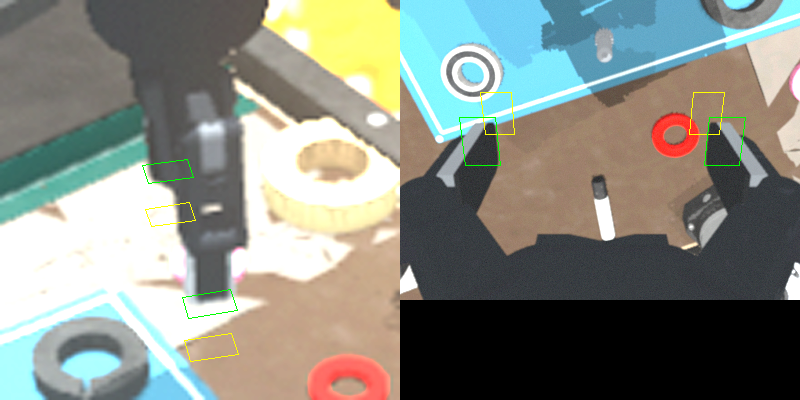

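The open tips match the prediction for 13 + 26 mm behind the reported TCP exactly, and the 85 mm spacing fits too. So the picture follows the real finger linkage, and the true tips sit 26 mm above the reported TCP. I'll close the fingers and point at the shaft again with the true gap at about 27 mm (reported z 67).

```bash
python3 -m jog '[[[0,0,0],[0,0,0]],[[0,0,0],[0,0,0]],[[0,0,0],[0,0,0]],[[0,0,0],[0,0,0]],[[0,0,0],[0,0,0]],[[0,0,0],[0,0,0]],[[-1,0,10],[0,0,0]],[[0,0,20],[0,0,0]],[[0,0,15],[0,0,0]],[[0,0,10],[0,0,0]],[[0,0,5],[0,0,0]],[[0,0,0],[0,0,0]]]' 0; python3 go.py 608 122.3 67
```

```text
t: 8.25
position: [608.3, 121.7, 90.2]
eef_rot: [-0.667, -3.07, -0.0]
force: [0.3, -0.1, -0.6]
gripper_width: 0.2
finger_force: 0.0
8.25 [608.3 121.7  90.2] tilt [-0.  0. -1.] w 0.2 F [ 0.3 -0.1 -0.6] qv 0.01
tool shift [ 0.5  0.4 23.2]
```

```bash
python3 -m jog '[[[0,0,4],[0,0,0]],[[0,0,5],[0,0,0]],[[0,0,5],[0,0,0]],[[0,0,4],[0,0,0]],[[0,0,2],[0,0,0]],[[0,0,2],[0,0,0]],[[0,0,0],[0,0,0]],[[0,0,0],[0,0,0]]]'; python3 go.py 608 122.3 67
python3 - <<'E'
from station import cams
import cv2,numpy as np
a=[cams.snapshot(n)["frame"][:,:,::-1] for n in("scene","wrist")]
cv2.imwrite("pics/s6.png",np.hstack([cv2.resize(a[0][180:250,265:335],(400,400)),cv2.resize(a[1][200:340,250:390],(400,400))]))
E
```

```text
t: 9.25
position: [608.3, 121.7, 68.4]
eef_rot: [0.667, 3.07, 0.0]
force: [-0.3, 0.5, -0.1]
gripper_width: 0.2
finger_force: 0.0
9.25 [608.3 121.7  68.4] tilt [ 0.  0. -1.] w 0.2 F [-0.3  0.5 -0.1] qv 0.001
tool shift [0.6 0.4 1.4]
```

View pics/s6.png

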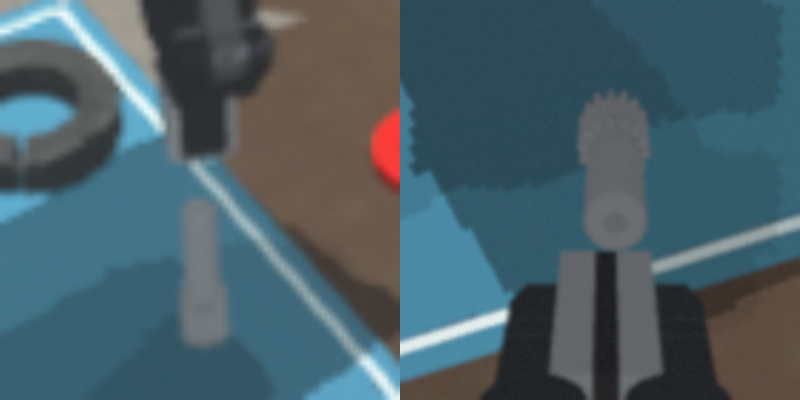

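The scene view shows the fingertips at (200,160) in the crop, straight above the shaft top at (200,203). That is a gap of about 26–28 mm, with nothing moved. I'll hold here, then go high to the bearing.

```bash
python3 -m jog '[[[0,0,0],[0,0,0]],[[0,0,0],[0,0,0]],[[0,0,0],[0,0,0]],[[0,0,0],[0,0,0]],[[0,0,0],[0,0,0]],[[0,0,0],[0,0,0]],[[0,0,0],[0,0,0]],[[0,0,0],[0,0,0]],[[0,0,0],[0,0,0]],[[0,0,0],[0,0,0]],[[0,0,0],[0,0,0]],[[0,0,0],[0,0,0]]]' >/dev/null; python3 go.py
python3 -m jog '[[[0,0,-10],[0,0,0]],[[0,0,-25],[0,0,0]],[[0,0,-30],[0,0,0]],[[0,0,-15],[0,0,0]],[[-4,-15,0],[0,0,0]],[[-8,-28,0],[0,0,0]],[[-9,-33,0],[0,0,0]],[[-7,-28,0],[0,0,0]],[[-4,-15,0],[0,0,0]],[[0,0,20],[0,0,0]],[[0,0,25],[0,0,0]],[[0,0,10],[0,0,0]]]' >/dev/null; python3 go.py 588.2 0.2 18
```

```text
10.85 [608.3 121.6  68.3] tilt [ 0.  0. -1.] w -0.0 F [ 0.1 -0.8 -0.8] qv 0.002
12.35 [587.2   0.   91.6] tilt [-0.003  0.    -1.   ] w 0.2 F [ 0.2 -0.4 -0.4] qv 0.155
tool shift [-1.   0.6 73.6]
```

```bash
python3 -m jog '[[[-1,1,10],[0,0,0]],[[0,0,18],[0,0,0]],[[0,0,18],[0,0,0]],[[0,0,12],[0,0,0]],[[0,0,5],[0,0,0]],[[0,0,0],[0,0,0]],[[0,0,0],[0,0,0]]]' >/dev/null; python3 go.py 588.2 0.2 18
python3 - <<'E'
from station import cams
import cv2,numpy as np
a=[cams.snapshot(n)["frame"][:,:,::-1] for n in("scene","wrist")]
cv2.imwrite("pics/s7.png",np.hstack([cv2.resize(a[0][220:320,280:380],(400,400)),cv2.resize(a[1][180:340,240:400],(400,400))]))
E
```

```text
13.22 [589.6   0.6  30.8] tilt [ 0.001  0.    -1.   ] w -0.1 F [ 0.   0.2 -0.3] qv 0.003
tool shift [ 1.1 -0.9 12.8]
```

View pics/s7.png

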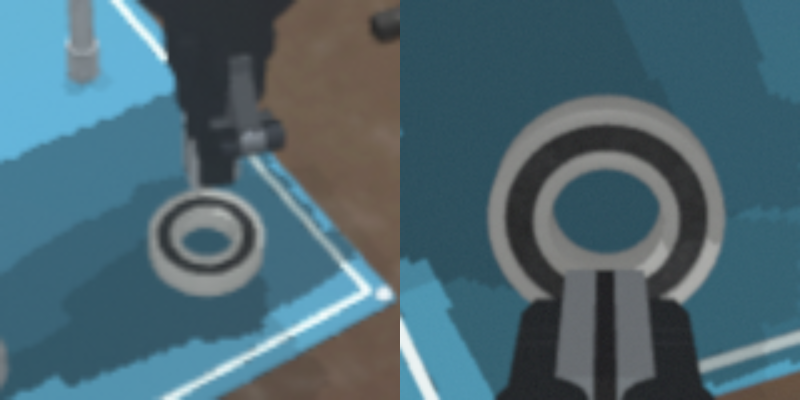

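The fingertips are over the bearing's centre: tip at (211,187) in the crop, bearing at (206,235). The gap is about 35 mm, so I'll come down another 11 mm and hold.

```bash
python3 -m jog '[[[1,-1,4],[0,0,0]],[[0,0,4],[0,0,0]],[[0,0,2],[0,0,0]],[[0,0,1],[0,0,0]],[[0,0,0],[0,0,0]],[[0,0,0],[0,0,0]],[[0,0,0],[0,0,0]],[[0,0,0],[0,0,0]],[[0,0,0],[0,0,0]],[[0,0,0],[0,0,0]],[[0,0,0],[0,0,0]],[[0,0,0],[0,0,0]]]' >/dev/null; python3 go.py 588.2 0.2 20
python3 -m jog '[[[0,0,0],[0,0,0]],[[0,0,0],[0,0,0]],[[0,0,0],[0,0,0]],[[0,0,0],[0,0,0]],[[0,0,0],[0,0,0]],[[0,0,0],[0,0,0]],[[0,0,0],[0,0,0]],[[0,0,0],[0,0,0]],[[0,0,-10],[0,0,0]],[[0,0,-30],[0,0,0]],[[0,0,-40],[0,0,0]],[[0,0,-30],[0,0,0]]]' >/dev/null; python3 go.py 482 246.5 130
```

```text
14.82 [5.88e+02 1.00e-01 1.93e+01] tilt [ 0.  0. -1.] w 0.3 F [ 0.2 -0.7 -0.3] qv 0.001
tool shift [-0.1  0.2 -0.7]
16.32 [5.882e+02 1.000e-01 1.316e+02] tilt [ 0.002 -0.    -1.   ] w 0.0 F [-1.1  0.3 -0.1] qv 0.507
tool shift [198.9 180.1   1.4]
```

```bash
python3 -m jog '[[[8,7,0],[0,0,0]],[[18,16,0],[0,0,0]],[[24,22,0],[0,0,0]],[[24,22,0],[0,0,0]],[[24,22,0],[0,0,0]],[[24,22,0],[0,0,0]],[[24,22,0],[0,0,0]],[[24,22,0],[0,0,0]],[[18,16,0],[0,0,0]],[[8,7,0],[0,0,0]],[[2,2,0],[0,0,0]],[[0,0,0],[0,0,0]]]' >/dev/null; python3 go.py 482 246.5 16
```

```text
17.82 [482.5 245.8 129.1] tilt [-0. -0. -1.] w -0.3 F [-0.1 -0.2 -0.4] qv 0.012
tool shift [  0.7   0.5 113.1]
```

```bash
python3 -m jog '[[[0,0,10],[0,0,0]],[[0,0,20],[0,0,0]],[[0,0,25],[0,0,0]],[[0,0,25],[0,0,0]],[[0,0,18],[0,0,0]],[[0,0,9],[0,0,0]],[[0,0,4],[0,0,0]],[[0,0,2],[0,0,0]],[[0,0,0],[0,0,0]],[[0,0,0],[0,0,0]]]' >/dev/null; python3 go.py 482 246.5 16
python3 -m jog '[[[0,0,0],[0,0,0]],[[0,0,0],[0,0,0]],[[0,0,0],[0,0,0]],[[0,0,0],[0,0,0]],[[0,0,0],[0,0,0]],[[0,0,0],[0,0,0]],[[0,0,0],[0,0,0]],[[0,0,0],[0,0,0]],[[0,0,0],[0,0,0]],[[0,0,0],[0,0,0]],[[0,0,0],[0,0,0]],[[0,0,0],[0,0,0]]]' >/dev/null
python3 -m jog '[[[0,0,0],[0,0,0]],[[0,0,0],[0,0,0]],[[0,0,0],[0,0,0]],[[0,0,0],[0,0,0]]]' >/dev/null; python3 go.py
python3 -c "
from station import workorder
print(workorder.sign_off())"
```

```text
19.07 [482.7 246.1  16.7] tilt [ 0.001  0.    -1.   ] w 0.0 F [0.7 0.5 0.1] qv 0.002
tool shift [0.8 0.1 0.7]
21.07 [482.5 246.   16.3] tilt [ 0.  0. -1.] w 0.3 F [-0.   0.1  0.4] qv 0.003
the job is handed in; nothing more can be done
None
```

The job is handed in at about 21 s: the hand held over the shaft, then the bearing, then the seal for at least 1.5 s each, ended still over the seal, and the force readings showed no contact; the cameras put the real fingertips roughly 20–26 mm above the reported TCP, so I set the heights from that to leave about 24–30 mm above each part (the first shaft hold, before I found this, was about 50 mm up and was repeated lower; the seal height was not checked by camera).

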